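# Lay out the dosing cups and uncap the safety jug

## Task

Get the worktop ready for measuring out the cleaner: first stand the two loose steel dosing cups in free wells of their own rows, the large cup in the rack with the large wells and the small cup in the rack with the small wells. Then open the cleaner jug's safety cap: push the cap down, keep it down while turning it about a quarter turn anticlockwise (seen from above), and lift it straight off. Finish holding the cap in the gripper, level and still, about 6 cm straight above the open mouth; do not put it down or let go, and leave the other things where they are.

Things in the scene. Friction and masses are not known exactly. Their poses are not given: they have to be found in the camera images.
- jug: White plastic cleaner jug, body 90 x 70 mm, 116 mm high, sloping shoulder up to 138 mm, handle at its -x side reaching 72 mm from the axis. Stands in a steel holder (104 x 84 mm, 30 mm high) screwed to the worktop, so it neither turns nor lifts. Origin: centre of its underside, on the neck's axis; z up. Its neck has a sprung bayonet lock for the cap.
- cap: Black round (16-sided) safety cap on the jug, 53 mm across, 30 mm tall, 40 g, a 3 mm ridge across its top along its x axis. Origin: centre of its underside, z up; 152 mm above the worktop when locked, its x axis then along the jug's x axis. Grip it anywhere round its side; nothing stands beside it, and 15 mm below its rim is free for fingertips.
- cap_top (a point): Centre of the cap's top face, 30 mm above its origin. How it opens: a spring pushes the locked cap up with 6 N; push it down at least 4 mm (stop at 5.5 mm, 13 N), turn it anticlockwise seen from above (positive about z) while down, to between 45 and 135 degrees (80 to 90 is best), then lift: it comes off freely. Clockwise, or not pushed down, it is blocked.
- liner (a joint): Sprung sealing plug in the jug's neck, pushed down by the cap: 0 at its top (cap off), about 0.0015 m with the cap locked at rest, 0.007 m at the bottom stop. Spring 1200 N/m.
- mouth (a point): Centre of the jug's mouth (top of the sealing plug when the cap is off), 177.5 mm above the worktop.
- large_cup: Loose large dosing cup, plain straight-sided steel beaker, 50 mm outside diameter, 56 mm tall, 3 mm wall, 80 g, open at the top. Stands upright on the worktop. Origin: centre of its underside, z up.
- small_cup: Loose small dosing cup, like the large one but 38 mm outside diameter and 46 mm tall, 50 g. Stands upright on the worktop. Origin: centre of its underside, z up.
- rack_large: Wooden rack for large cups, 72 x 204 x 14 mm. Three square wells 58 mm wide, 8 mm deep, centred at y = -66, 0 and +66 mm of its frame (x = 0); well floors 6 mm, top face 14 mm above the underside. The well at y = +66 mm holds a large cup already; either of the others will do. Fixed. Origin: centre of its underside; z up, y along the row.
- rack_small: Wooden rack for small cups, 72 x 204 x 14 mm. Three square wells 46 mm wide, 8 mm deep, centred at y = -66, 0 and +66 mm of its frame (x = 0); well floors 6 mm, top face 14 mm above the underside. The well at y = +66 mm holds a small cup already; either of the others will do. Fixed. Origin: centre of its underside; z up, y along the row.
- large_seated: Large cup already in the large rack; leave it. Same size as the loose one. Origin: centre of its underside.
- small_seated: Small cup already in the small rack; leave it. Same size as the loose one. Origin: centre of its underside.
- rinse_bottle: Bystander: white plastic bottle with an ordinary cap, 60 mm diameter, 150 mm tall. Origin: centre of its underside.
- mug: Bystander: white mug, 80 mm diameter, 90 mm tall. Origin: centre of its underside.
- spice_jar: Bystander: glass spice jar with steel lid, 48 mm diameter, 80 mm tall. Origin: centre of its underside.
- spoon: Bystander: spoon with a wooden handle and steel bowl lying on the worktop. Origin: centre of its underside.
- scrub_block: Bystander: green scrubbing block, 75 x 45 x 25 mm. Origin: centre of its underside.
Not all that is in view belongs to the job. What is shaped like the jug but orange is not meant.

How it is judged:
By the outcome, as a careful person would: the job done as asked, in the order asked, and still so for the second after the job is handed in, while the arm keeps its last pose, push and grip.
It also fails if it takes over 67 s, if anything falls off the work surface, if the arm or the gripper's body presses on something with over 40 N, if the wrist force passes 120 N, or if a joint passes its speed limit or range.

## Robot

A 6-joint arm with a two-finger parallel gripper is mounted at the origin on the work surface. World frame = base frame: x ahead of the robot, y to its left, z up, the work surface at z = 0. Lengths are in m, angles in rad, forces in N, time in s.
With the tool pointing down it reaches from about 0.3 to 0.875 m from the base axis. Payload 4.2 kg.
Tool frame: the origin (TCP) lies at the very end of the fingers, on their centre line; the grasp point (between the pads) lies 19 mm behind it; z points along the fingers, y is the line along which they close (so a half turn about z gives the same grasp; the last joint's range is limited). The gripper opens to 85 mm and grips with 20 to 120 N. Pads are 22 mm wide; open, the fingers measure 114 mm over their backs; the gripper's body (76 mm by 85 mm) begins 54 mm behind the grasp point. The pads swing forward as they close: fully open they stand 13 mm farther back than shut.
Start: joints at [-1.238, 0.32, 1.565, -0, 1.257, -0.02], TCP at [0.199, -0.54, 0.231] pointing down, gripper open.
Joint ranges: [-3.11, 3.11], [-0.84, 2.01], [0.21, 2.61], [-1.34, 4.49], [0.05, 2.63], [-2.56, 2.56]. Speed limits (rad/s): [2.57, 2.57, 3.14, 3.14, 3.14, 3.14].

## Interface

Orientations are given as a rotation vector (axis times angle).
In Python, from workcell import bot gives the robot as it stands.
- The arm moves only by the tool jog_arm, never from a script. Its argument "commands" is a list that holds one entry, the list of rows, each a list of 7 numbers: the shift along the tool's x, y, z in m, then the turn, a rotation vector about the tool's x, y, z in degrees, then the opening, from 0 (shut) to 1 (fully open). A call has 1 to 12 rows; each row shifts and turns the commanded pose from where the row before left it, along the tool's axes as they then stand; what a row does not reach is not made up. A row lasts 1/10 s, in which the tool goes at most 50 mm and 8.59 degrees, less where a joint would pass 70% of its speed; a pose out of reach is approached as far as the arm can. A call is refused whole if a number of a shift passes 0.05 or a number of a turn 8.59, either way. A call with a gripper value outside its range is refused whole. The fingers move at their own pace and stop on an object; "squeeze" is the grip in N (left out, the last holds). Time passes only in rows, so rows that do not move let the fingers close. It gives the time, the measured TCP pose, the force, the opening and the grip force at its end, in the units of the state.
- bot.read_state(): the state, without advancing time (a new reading comes with each control period).
- bot.snapshot(name): name is "scene" or "top" or "wrist"; returns a dict with "frame" (400x640x3 uint8, red, green, blue), "fx", "fy", "cx", "cy" (pixels), "R" (3x3) and "t" (3): a world point X has camera coordinates R X + t. Camera axes: x right, y down, z forward; pixel columns grow to the right and rows downward; lengths in m; the calibration is good to about 2 mm. A picture is of the moment at which its call begins. There is no depth.
- bot.hand_in(): hands the job in; it is judged then, once.
The state is a dict: "time_s": time; "joint_pos": joint angles; "qvel": joint speeds; "joint_efforts": joint torques, N m; "position": TCP position; "ee_rot": TCP orientation; "wrist_force": force on the tool from outside, world axes, zero at the start; "ft_torque": the same for the moment, N m; "gripper_width": finger opening in m; "grasp_force": force on a finger pad.
Only numpy, scipy, OpenCV 4.12 (cv2) and the standard library are available. Lean on these libraries where they do the work, as an engineer would, in place of code of your own. Each camera call takes 0.05 s, during which the arm holds its last target. There are 200 camera calls.

## Working session

There is one attempt and no reset: what is moved stays moved. The work goes in short steps, Python scripts to look and compute and a tool call to move; the robot and the scene stay as the last step left them, time stands still between calls to the robot, and variables do not carry over. Pictures are saved under pics/ and viewed, at most 11 in all, crops included, and the job is handed in when it is done.

Besides the shell and the picture viewer there is one more tool, called after "Call:" in YAML: its name, and indented under it one key for each argument. jog_arm: Moves the arm, as the interface text tells. Its arguments: {"type":"object","properties":{"commands":{"type":"array","items":{"type":"array","items":{"type":"array","items":{"type":"number"}}}},"squeeze":{"type":"number"}},"required":["commands"]}

```bash
mkdir -p pics
cat > h.py <<'E'
import numpy as np, cv2, json
from workcell import bot
def snap(n,f):
    s=bot.snapshot(n); cv2.imwrite(f'pics/{f}.png',s['frame'][:,:,::-1])
    np.savez(f'pics/{f}.npz',**s); return s
def load(f): return np.load(f'pics/{f}.npz')
def ray(s,u,v,z):
    R=np.array(s['R']);t=np.array(s['t']);c=-R.T@t
    d=R.T@np.array([(u-s['cx'])/s['fx'],(v-s['cy'])/s['fy'],1.]); return c+d*(z-c[2])/d[2]
def proj(s,X):
    p=np.array(s['R'])@np.array(X)+np.array(s['t']); return p[0]/p[2]*s['fx']+s['cx'],p[1]/p[2]*s['fy']+s['cy']
E
python3 - <<'E'
from h import *
for n in('top','scene'):
    s=snap(n,n+'0'); print(n,s['fx'],-np.array(s['R']).T@s['t'],np.round(s['R'],2).tolist())
print(bot.read_state())
E
```

```text
top 462.66644444494244 [0.29157445 0.07637244 1.34514623] [[-0.07, -1.0, 0.0], [-0.97, 0.07, -0.22], [0.22, -0.02, -0.98]]
scene 494.45860438289856 [ 1.40242374 -0.20089091  0.88768757] [[0.26, 0.96, 0.02], [0.61, -0.15, -0.77], [-0.74, 0.22, -0.63]]
{'time_s': 0.1, 'joint_pos': array([-1.23801314e+00,  3.20231997e-01,  1.56553551e+00, -7.74875798e-06,
        1.25739320e+00, -1.99880199e-02]), 'qvel': array([ 0.00087786, -0.00287603, -0.00396277,  0.00085748, -0.00050992,
       -0.00021511]), 'joint_efforts': array([ 1.13234873e-04, -4.16408908e+01, -2.34704912e+01,  9.37897858e-05,
        4.88784048e-03, -1.20390106e-05]), 'position': array([ 0.19853199, -0.53919753,  0.23057237]), 'ee_rot': array([-3.09132436e+00, -5.50994943e-01,  3.94893277e-04]), 'wrist_force': array([ 0.14559576,  0.33832756, -0.53938797]), 'ft_torque': array([-0.02769431,  0.03235077,  0.03037504]), 'grasp_force': 0.0, 'gripper_width': 0.085406732879986}
```

View pics/top0.png

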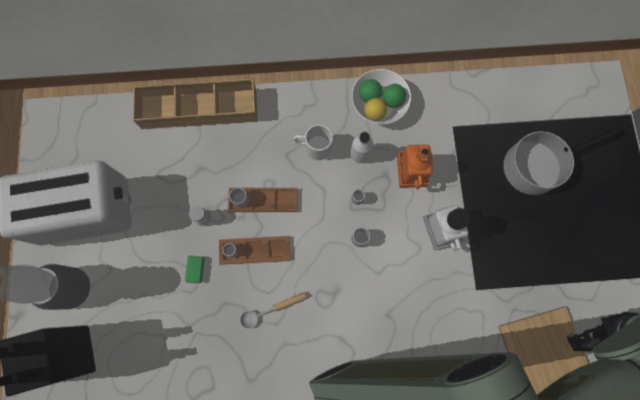

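View pics/scene0.png

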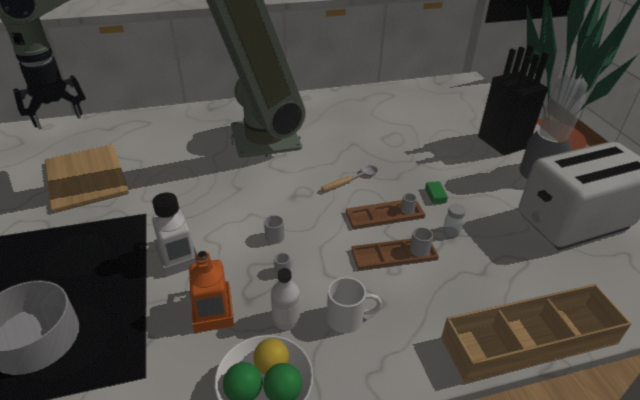

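The top view shows the white jug at (452,225) with its black cap at (458,218), and the loose cups at (361,237) and (358,197). The racks are at (264,200) and (255,249), with their seated cups at (238,197) and (230,250).

Candidates for each thing, to be chosen by description and checked in a crop:
- **Jug:** white (452,225), orange (415,165), rinse bottle (363,147). I choose the white one.
- **Cups:** (361,237) looks large and (358,197) small. The spice jar (198,215) and the seated cups are not wanted.

Run:
```python
from h import *
s=load('top0'); f=s['frame'][:,:,::-1]
cv2.imwrite('pics/c1.png',cv2.resize(f[170:270,180:500].copy(),(800,250),interpolation=cv2.INTER_CUBIC))
a=cv2.resize(f[170:270,180:340],(800,500),interpolation=cv2.INTER_CUBIC)
cv2.imwrite('pics/c1.png',a)
for n,u,v,z in [('L top',361,232,.056),('L bot',361,238,.028),('S top',358,193,.046),('cap',458,218,.18),('Rk small',255,249,.014),('Rk large',264,200,.014),('Lseat',238,197,.06),('Sseat',230,250,.05),('or',415,165,.1)]: print(n,ray(s,u,v,z).round(3))
s=load('scene0')
for n,u,v,z in [('cap',165,201,.182),('L',274,220,.056),('S',283,259,.046)]: print(n,ray(s,u,v,z).round(3))
w=snap('wrist','w0');st=bot.read_state()
from scipy.spatial.transform import Rotation as Ro
T=Ro.from_rotvec(st['ee_rot']).as_matrix()
print(w['fx'],w['cx'],(T.T@(-np.array(w['R']).T@w['t']-st['position'])).round(4),(np.array(w['R'])@T).round(3).tolist()); print(T.round(3).tolist())
```

```text
L top [ 0.491 -0.062  0.056]
L bot [ 0.478 -0.063  0.028]
S top [ 0.607 -0.065  0.046]
cap [ 0.49 -0.3   0.18]
Rk small [0.47  0.243 0.014]
Rk large [0.614 0.211 0.014]
Lseat [0.617 0.28  0.06 ]
Sseat [0.468 0.309 0.05 ]
or [ 0.663 -0.226  0.1  ]
cap [ 0.498 -0.304  0.182]
L [ 0.479 -0.061  0.056]
S [ 0.607 -0.065  0.046]
340.74661814922354 320.50701928384666 [ 0.0702 -0.0006 -0.1435] [[-0.0, 1.0, 0.001], [-0.963, 0.0, -0.271], [-0.271, -0.001, 0.963]]
[[0.938, 0.346, -0.0], [0.346, -0.938, 0.001], [0.0, -0.001, -1.0]]
```

View pics/c1.png

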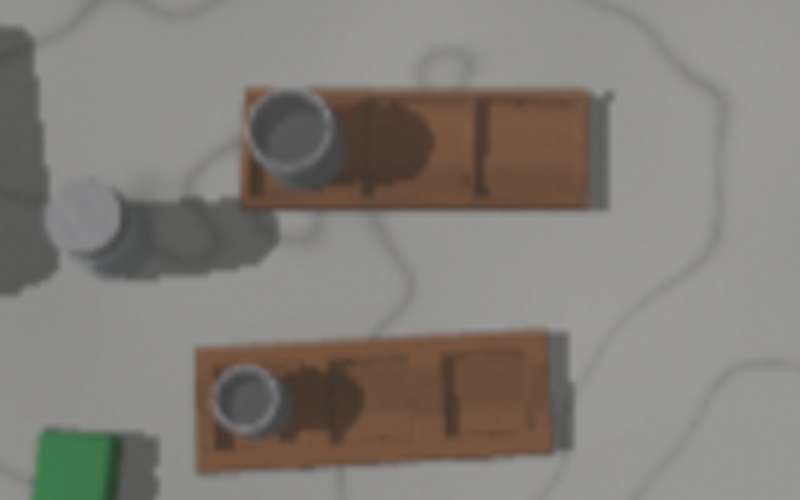

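The crop confirms it: the upper rack has the large wells and the lower rack the small ones. In both, the right-hand wells are free, centred at about crop (530,148) and (487,395). The white jug is the one I want.

Next I level the yaw and move over the middle for wrist views.

Call:
jog_arm:
  commands:
    - [[0,0,-0.01,0,0,6.7,1],[0,0,-0.01,0,0,6.7,1],[0,0,-0.01,0,0,6.8,1],[0.025,-0.04,0,0,0,0,1],[0.025,-0.04,0,0,0,0,1],[0.025,-0.04,0,0,0,0,1],[0.025,-0.04,0,0,0,0,1],[0.025,-0.04,0,0,0,0,1],[0.025,-0.04,0,0,0,0,1],[0.025,-0.04,0,0,0,0,1],[0.025,-0.04,0,0,0,0,1],[0.025,-0.04,0,0,0,0,1]]

```text
time_s: 1.35
position: [0.4241, -0.1777, 0.2613]
ee_rot: [3.141, 0.0, 0.0]
wrist_force: [0.7, 0.1, -0.2]
gripper_width: 0.0857
grasp_force: 0.0
```

Call:
jog_arm:
  commands:
    - [[0.025,-0.04,0,0,0,0,1],[0.025,-0.04,0,0,0,0,1],[0.025,-0.04,0,0,0,0,1],[0.025,-0.04,0,0,0,0,1],[0.025,-0.04,0,0,0,0,1],[0.025,-0.04,0,0,0,0,1],[0,0,0,0,0,0,1],[0,0,0,0,0,0,1]]

```text
time_s: 2.15
position: [0.5734, 0.0612, 0.2604]
ee_rot: [3.141, 0.004, -0.003]
wrist_force: [-0.2, -0.8, -0.1]
gripper_width: 0.0853
grasp_force: 0.0
```

Run:
```python
from h import *
w=snap('wrist','w1');st=bot.read_state();print(st['time_s'],st['position'],st['ee_rot'],st['wrist_force'])
```

```text
2.2 [0.57297732 0.06021869 0.26073594] [ 3.14076014e+00  1.17071033e-03 -2.56266416e-03] [-0.29434232 -0.53860948  0.18536878]
```

View pics/w1.png

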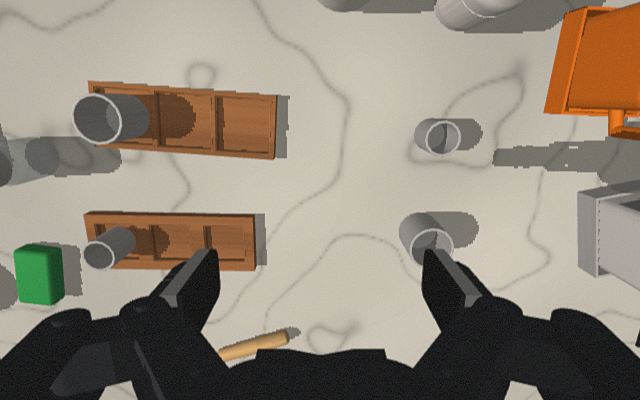

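The wrist view shows the large free well near (246,125) and the small free well near (230,240). The small cup's rim is at about (442,138) and the large cup's at about (431,248), close to a fingertip. I zoom in on those areas.

Run:
```python
from h import *
f=load('w1')['frame'][:,:,::-1]
a=cv2.resize(f[75:275,75:285],None,fx=2.8,fy=2.8,interpolation=cv2.INTER_CUBIC)
cv2.imwrite('pics/c2.png',a)
b=f[110:275,390:490]
b=cv2.resize(b,None,fx=560/165,fy=560/165,interpolation=cv2.INTER_CUBIC)
b=b[:,:800-588]if b.shape[1]+588>800 else b
print(a.shape,b.shape)
h=np.zeros((560,800,3),np.uint8);h[:,:588]=a;h[:,588:588+b.shape[1]]=b
cv2.imwrite('pics/c2.png',h)
```

```text
(560, 588, 3) (560, 212, 3)
```

View pics/c2.png

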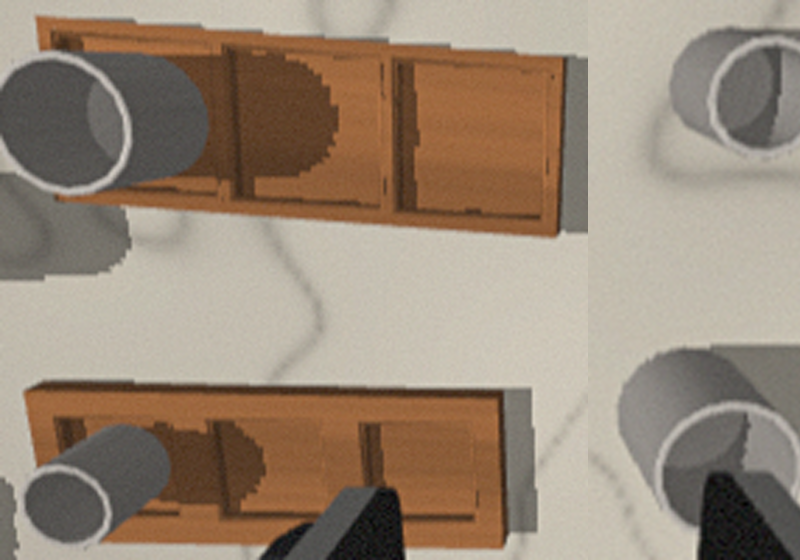

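The crop shows the large rack's top-face corners at (38,18), (564,57) and (557,235), and the small rack's at (27,393), (500,393) and (503,545). The small cup's rim centre is at about (770,97) and the large cup's at about (732,477).

Run:
```python
from h import *
s=load('w1')
A=lambda p:(p[0]/2.8+75,p[1]/2.8+75)
for n,P in (('L',[(38,18),(564,57),(557,235)]),('S',[(27,393),(500,393),(503,545)])):
    q=[ray(s,*A(p),.014) for p in P]
    a,b=q[1]-q[0],q[2]-q[1]
    d=a/np.linalg.norm(a); x=np.array([-d[1],d[0],0]); print(x)
    c=(q[1]+q[2])/2
    print(n,np.array(q).round(4).tolist(),np.linalg.norm(a),np.linalg.norm(b),a@b,'endmid',c,'well',c-d*.036,'ctr',c-d*.102,'yaw',np.degrees(np.arctan2(-d[0]*-1,-d[1])))
for n,p,z in (('small',(770,97),.046),('large',(732,477),.056)):
    u=390+(p[0]-588)/3.394;v=110+p[1]/3.394; print(n,u,v,ray(s,u,v,z))
t=load('top0')
for n,P,z in (('Ltop',[(245,90),(590,90),(590,208)],.014),('Stop',[(195,349),(548,332),(552,452)],.014)):
    q=[ray(t,180+x/5,170+y/5,z) for x,y in P];print(n,np.round(q,4).tolist())
```

```text
[ 0.99761038 -0.06909068  0.        ]
L [[0.6608, 0.3146, 0.014], [0.6467, 0.111, 0.014], [0.5762, 0.1162, 0.014]] 0.20416055074356212 0.07066620744318787 -7.005775076905524e-05 endmid [0.61143993 0.11356257 0.014     ] well [0.6139272  0.14947654 0.014     ] ctr [0.61848718 0.21531882 0.014     ] yaw -3.9617608320287783
[0.99999781 0.0020944  0.        ]
S [[0.5068, 0.3476, 0.014], [0.5073, 0.1432, 0.014], [0.4345, 0.1456, 0.014]] 0.20438117197006722 0.0728257950232796 -0.0005190054320106002 endmid [0.47086074 0.1444208  0.014     ] well [0.47078534 0.18042072 0.014     ] ctr [0.47064711 0.24642058 0.014     ] yaw 0.12000023652075646
small 443.6240424278138 138.5798467884502 [ 0.60351508 -0.06594182  0.046     ]
large 432.4278137890395 250.5421331761933 [ 0.48095765 -0.06233373  0.056     ]
Ltop [[0.6576, 0.3127, 0.014], [0.6429, 0.1083, 0.014], [0.5714, 0.1128, 0.014]]
Stop [[0.5046, 0.3463, 0.014], [0.4997, 0.1417, 0.014], [0.4302, 0.1435, 0.014]]
```

Run:
```python
from h import *
from scipy.optimize import least_squares
s=load('w1')
def ext(c,r,z):
    a=np.linspace(0,6.283,90);return np.array([proj(s,(c[0]+r*np.cos(t),c[1]+r*np.sin(t),z)) for t in a])
for n,c,r,h in(('S',(.6035,-.0659),.019,.046),('L',(.481,-.0623),.025,.056)):
    e=ext(c,r,h);e=np.c_[(e[:,0]-390)*3.394+588,(e[:,1]-110)*3.394];print(n,e.min(0),e.max(0))
    e=ext(c,r,0);e=np.c_[(e[:,0]-390)*3.394+588,(e[:,1]-110)*3.394];print(' base',e.min(0),e.max(0))
```

```text
S [707.83645082  33.84348818] [832.07052587 158.40576429]
 base [668.47116572  25.63363287] [778.86004122 136.78613643]
L [655.46475194 405.61261476] [808.59792597 545.59609474]
 base [617.75538683 349.36086553] [751.7257813  473.93761725]
```

Call:
jog_arm:
  commands:
    - [[-0.0184,0.0245,0.01,0,0,0,1],[-0.0184,0.0245,0.02,0,0,0,1],[-0.0184,0.0245,0.03,0,0,0,1],[-0.0184,0.0245,0.03,0,0,0,1],[-0.0184,0.0245,0.03,0,0,0,1],[0,0,0,0,0,0,1],[0,0,0,0,0,0,1]]

```text
time_s: 2.9
position: [0.4806, -0.0634, 0.1415]
ee_rot: [-3.142, 0.005, 0.0]
wrist_force: [0.2, -0.3, 0.1]
gripper_width: 0.0855
grasp_force: 0.0
```

Call:
jog_arm:
  commands:
    - [[0,-0.001,0.04,0,0,0,1],[0,0,0.04,0,0,0,1],[0,0,0.03,0,0,0,1],[0,0,0.012,0,0,0,1],[0,0,0,0,0,0,1],[0,0,0,0,0,0,0],[0,0,0,0,0,0,0],[0,0,0,0,0,0,0],[0,0,0,0,0,0,0],[0,0,0,0,0,0,0],[0,0,0,0,0,0,0]]
  squeeze: 30

```text
time_s: 4.0
position: [0.4829, -0.0612, 0.0209]
ee_rot: [3.141, 0.0, 0.006]
wrist_force: [-0.5, 0.9, 7.1]
gripper_width: 0.0489
grasp_force: 31.1
```

Call:
jog_arm:
  commands:
    - [[0,0,-0.04,0,0,0,0],[0,0,-0.04,0,0,0,0],[0.022,-0.0353,0,0,0,0,0],[0.022,-0.0353,0,0,0,0,0],[0.022,-0.0353,0,0,0,0,0],[0.022,-0.0353,0,0,0,0,0],[0.022,-0.0353,0,0,0,0,0],[0.022,-0.0353,0,0,0,0,0],[0,0,0,0,0,0,0],[0,0,0,0,0,0,0],[0,0,0,0,0,0,0]]

```text
time_s: 5.1
position: [0.6126, 0.1499, 0.0992]
ee_rot: [3.141, -0.0, -0.002]
wrist_force: [-0.5, 0.6, -1.3]
gripper_width: 0.0486
grasp_force: 32.2
```

Run:
```python
from h import *
w=snap('wrist','w2');st=bot.read_state();print(st['time_s'],st['position'],st['ee_rot'],st['wrist_force'],st['gripper_width'])
```

```text
5.15 [0.6126753  0.14967088 0.09931852] [ 3.14103294e+00 -1.15028073e-03 -1.48634597e-03] [-0.56672143  0.26923936 -0.34740748] 0.048653096326568855
```

View pics/w2.png

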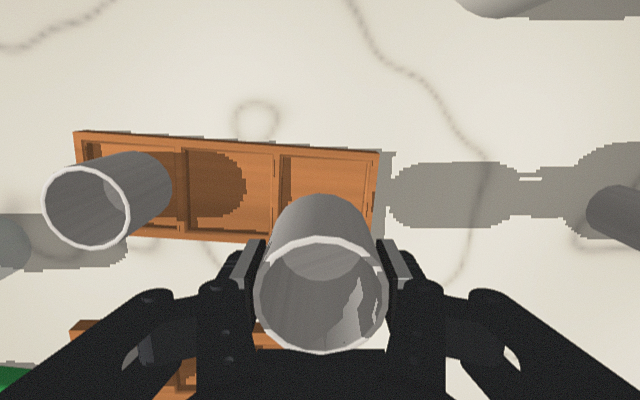

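The cup is held upright, with its rim spanning u 254–389 and v 236–353. The rack's top-face corners are at (74,131) and (379,152). I work out the offset.

Run:
```python
from h import *
s=load('w2')
P=[ray(s,74,131,.014),ray(s,379,152,.014)];print(P,np.linalg.norm(P[0]-P[1]))
d=P[0]-P[1];d/=np.linalg.norm(d);x=np.array([d[1],-d[0],0])
print('well',P[1]+d*.036-x*.036)
def ext(c,r,z):
    e=np.array([proj(s,(c[0]+r*np.cos(t),c[1]+r*np.sin(t),z)) for t in np.linspace(0,6.283,90)]);return e.min(0).round(1),e.max(0).round(1)
for x0 in(.611,.613,.615): print(x0,ext((x0,.1497),.025,.1355),ext((x0,.1497),.025,.0795))
```

```text
[array([0.66213661, 0.31443953, 0.014     ]), array([0.64810319, 0.11174158, 0.014     ])] 0.20318315048844945
well [0.6146756  0.15014206 0.014     ]
0.611 (array([255. , 241.3]), array([394., 363.])) (array([275., 196.]), array([371.6, 285.3]))
0.613 (array([254.7, 235.9]), array([394.4, 358.7])) (array([274.9, 192.2]), array([371.7, 282. ]))
0.615 (array([254.4, 230.3]), array([394.7, 354.2])) (array([274.8, 188.3]), array([371.9, 278.7]))
```

Call:
jog_arm:
  commands:
    - [[0.0018,0.0005,0.02,0,0,0,0],[0,0,0.025,0,0,0,0],[0,0,0.018,0,0,0,0],[0,0,0.004,0,0,0,0],[0,0,0.002,0,0,0,0],[0,0,0.001,0,0,0,0],[0,0,0.001,0,0,0,0],[0,0,0,0,0,0,0]]

```text
time_s: 5.95
position: [0.6157, 0.1503, 0.0291]
ee_rot: [-3.141, -0.0, -0.002]
wrist_force: [-0.7, 0.5, -1.9]
gripper_width: 0.0488
grasp_force: 32.1
```

Call:
jog_arm:
  commands:
    - [[0,0,0.001,0,0,0,0],[0,0,0.001,0,0,0,0],[0,0,0.001,0,0,0,0],[0,0,0,0,0,0,0]]

```text
time_s: 6.35
position: [0.6155, 0.1504, 0.027]
ee_rot: [-3.141, -0.001, -0.002]
wrist_force: [-3.1, -0.8, 7.2]
gripper_width: 0.0482
grasp_force: 32.9
```

Call:
jog_arm:
  commands:
    - [[0,0,0,0,0,0,1],[0,0,0,0,0,0,1],[0,0,0,0,0,0,1],[0,0,0,0,0,0,1],[0,0,-0.03,0,0,0,1],[0,0,-0.04,0,0,0,1],[0,0,-0.04,0,0,0,1],[-0.003,0.04,0,0,0,0,1],[-0.003,0.045,0,0,0,0,1],[-0.003,0.045,0,0,0,0,1],[-0.003,0.045,0,0,0,0,1],[0,0.041,0,0,0,0,1]]

```text
time_s: 7.55
position: [0.6027, -0.0676, 0.1353]
ee_rot: [3.141, 0.0, -0.0]
wrist_force: [-0.4, -0.7, 0.2]
gripper_width: 0.0853
grasp_force: 0.0
```

Call:
jog_arm:
  commands:
    - [[0,0,0.02,0,0,0,1],[0,0,0,0,0,0,1],[0,0,0,0,0,0,1]]

```text
time_s: 7.85
position: [0.6031, -0.0654, 0.115]
ee_rot: [-3.141, -0.0, 0.002]
wrist_force: [-0.4, -0.1, -0.6]
gripper_width: 0.0855
grasp_force: 0.0
```

Run:
```python
from h import *
w=snap('wrist','w3');st=bot.read_state();print(st['time_s'],st['position'],st['ee_rot'],st['wrist_force'],st['gripper_width'])
f=w['frame'][:,:,::-1]; cv2.imwrite('pics/w3.png',f[:,:640])
```

```text
7.9 [ 0.60359168 -0.06507064  0.11560855] [-3.14152358e+00 -1.62530616e-03 -3.05003355e-04] [-0.19102457  0.26826596 -0.05830589] 0.08534424194165677
```

View pics/w3.png

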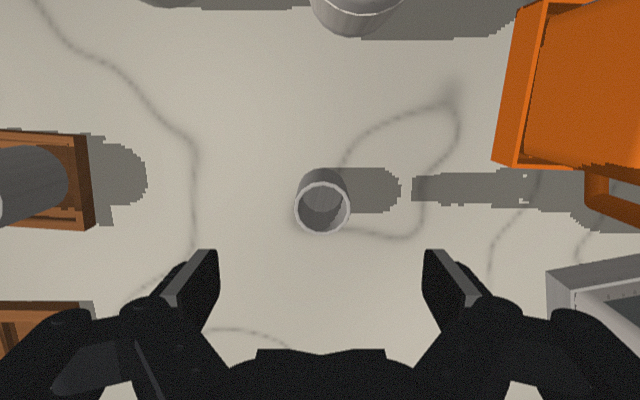

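The small cup is centred between the fingers, with its rim spanning u 294–350 and v 181–235. I compute its position.

Run:
```python
from h import *
s=load('w3')
print(ray(s,322,208,.046), -s['R'].T@s['t'],np.degrees(np.arcsin(s['R'][2])))
def ext(c,r,z):
    e=np.array([proj(s,(c[0]+r*np.cos(t),c[1]+r*np.sin(t),z)) for t in np.linspace(0,6.283,90)]);return e.min(0).round(1),e.max(0).round(1)
for x0 in(.6035,.606,.608): print(x0,ext((x0,-.066),.019,.046),ext((x0,-.066),.019,.0))
```

```text
[ 0.60421176 -0.06509262  0.046     ] [ 0.67316879 -0.06434421  0.25852451] [-1.57835708e+01  5.98470644e-02 -7.42163098e+01]
0.6035 (array([294.4, 180.8]), array([352.4, 235.9])) (array([298.8, 167. ]), array([347.2, 213.7]))
0.606 (array([294.3, 177. ]), array([352.5, 232.5])) (array([298.7, 163.8]), array([347.2, 210.7]))
0.608 (array([294.3, 173.9]), array([352.5, 229.7])) (array([298.7, 161.2]), array([347.3, 208.3]))
```

Call:
jog_arm:
  commands:
    - [[0,0,0.04,0,0,0,1],[0,0,0.03,0,0,0,1],[0,0,0.02,0,0,0,1],[0,0,0.009,0,0,0,1],[0,0,0,0,0,0,1],[0,0,0,0,0,0,0],[0,0,0,0,0,0,0],[0,0,0,0,0,0,0],[0,0,0,0,0,0,0],[0,0,0,0,0,0,0],[0,0,0,0,0,0,0],[0,0,0,0,0,0,0]]
  squeeze: 30

```text
time_s: 9.1
position: [0.6041, -0.0658, 0.0177]
ee_rot: [3.141, 0.0, 0.003]
wrist_force: [-0.5, 0.7, 6.2]
gripper_width: 0.0386
grasp_force: 30.0
```

Call:
jog_arm:
  commands:
    - [[0,0,-0.04,0,0,0,0],[0,0,-0.04,0,0,0,0],[-0.019,-0.0352,0,0,0,0,0],[-0.019,-0.0352,0,0,0,0,0],[-0.019,-0.0352,0,0,0,0,0],[-0.019,-0.0352,0,0,0,0,0],[-0.019,-0.0352,0,0,0,0,0],[-0.019,-0.0352,0,0,0,0,0],[-0.019,-0.0352,0,0,0,0,0],[0,0,0,0,0,0,0],[0,0,0,0,0,0,0],[0,0,0,0,0,0,0]]

```text
time_s: 10.3
position: [0.4708, 0.18, 0.0963]
ee_rot: [3.141, -0.0, 0.001]
wrist_force: [0.4, -1.1, -0.5]
gripper_width: 0.0381
grasp_force: 30.6
```

Run:
```python
from h import *
w=snap('wrist','w4');st=bot.read_state();print(st['time_s'],st['position'],st['ee_rot'],st['wrist_force'],st['gripper_width'])
```

```text
10.35 [0.47092555 0.17977641 0.09631714] [ 3.14132668e+00 -1.64476077e-03  6.50344246e-04] [ 0.05384149  0.35376857 -0.50215253] 0.03806685895887024
```

View pics/w4.png

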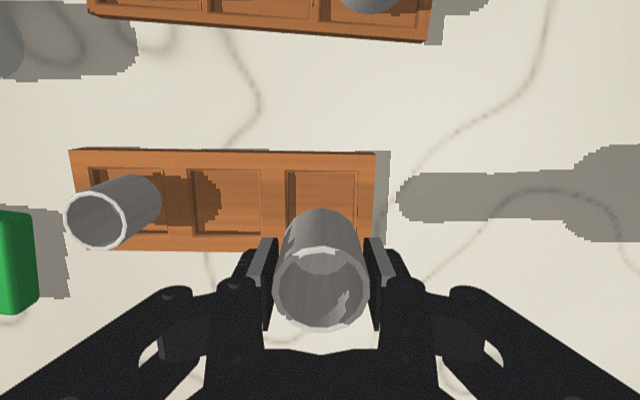

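The small cup is held upright, with its rim spanning u 272–370, its rim top at v 244 and its base top at v 209. The small rack's corners are at (70,151) and (375,155).

Run:
```python
from h import *
s=load('w4')
P=[ray(s,70,151,.014),ray(s,375,155,.014)];print(P,np.linalg.norm(P[0]-P[1]))
d=P[0]-P[1];d/=np.linalg.norm(d);x=np.array([d[1],-d[0],0])
print('well',P[1]+d*.036-x*.036)
def ext(c,r,z):
    e=np.array([proj(s,(c[0]+r*np.cos(t),c[1]+r*np.sin(t),z)) for t in np.linspace(0,6.283,90)]);return e.min(0).round(1),e.max(0).round(1)
for x0 in(.469,.471,.473): print(x0,ext((x0,.1798),.019,.1255),ext((x0,.1798),.019,.0795))
```

```text
[array([0.50764013, 0.34783627, 0.014     ]), array([0.50487452, 0.14490922, 0.014     ])] 0.20294588766736174
well [0.46936844 0.18139647 0.014     ]
0.469 (array([274.2, 249. ]), array([374.2, 337.4])) (array([286.1, 209.7]), array([360.6, 278.5]))
0.471 (array([274., 244.]), array([374.4, 333.1])) (array([286. , 205.9]), array([360.7, 275.1]))
0.473 (array([273.8, 238.9]), array([374.7, 328.8])) (array([285.9, 202. ]), array([360.8, 271.6]))
```

Call:
jog_arm:
  commands:
    - [[-0.0005,0,0.02,0,0,0,0],[0,0,0.025,0,0,0,0],[0,0,0.018,0,0,0,0],[0,0,0.004,0,0,0,0],[0,0,0.002,0,0,0,0],[0,0,0.001,0,0,0,0],[0,0,0.002,0,0,0,0],[0,0,0.001,0,0,0,0],[0,0,0,0,0,0,0]]

```text
time_s: 11.25
position: [0.4701, 0.1807, 0.0237]
ee_rot: [-3.141, -0.001, -0.001]
wrist_force: [0.2, 0.3, 0.2]
gripper_width: 0.0384
grasp_force: 30.6
```

Call:
jog_arm:
  commands:
    - [[0,0,0.001,0,0,0,0],[0,0,0,0,0,0,0],[0,0,0,0,0,0,1],[0,0,0,0,0,0,1],[0,0,0,0,0,0,1],[0,0,0,0,0,0,1],[0,0,-0.03,0,0,0,1],[0,0,-0.04,0,0,0,1],[0,0,-0.045,0,0,0,1],[0,0,-0.045,0,0,0,1],[0,0,-0.045,0,0,0,1],[0,0,-0.045,0,0,0,1]]

```text
time_s: 12.45
position: [0.4694, 0.1805, 0.2741]
ee_rot: [3.141, 0.0, 0.0]
wrist_force: [0.7, 1.2, 0.2]
gripper_width: 0.0854
grasp_force: 0.0
```

Call:
jog_arm:
  commands:
    - [[0.002,0.04,0,0,0,0,1],[0.002,0.04,0,0,0,0,1],[0.002,0.04,0,0,0,0,1],[0.002,0.04,0,0,0,0,1],[0.002,0.04,0,0,0,0,1],[0.002,0.04,0,0,0,0,1],[0.002,0.04,0,0,0,0,1],[0.002,0.04,0,0,0,0,1],[0.002,0.04,0,0,0,0,1],[0.002,0.04,0,0,0,0,1],[0.002,0.04,0,0,0,0,1],[0.002,0.042,0,0,0,0,1]]

```text
time_s: 13.65
position: [0.4937, -0.3028, 0.2721]
ee_rot: [-3.141, -0.0, 0.0]
wrist_force: [1.0, -0.4, -0.4]
gripper_width: 0.0853
grasp_force: 0.0
```

Call:
jog_arm:
  commands:
    - [[0,0,0,0,0,0,1],[0,0,0,0,0,0,1]]

```text
time_s: 13.85
position: [0.4936, -0.3018, 0.2715]
ee_rot: [-3.14, 0.003, 0.002]
wrist_force: [-0.6, 1.0, -0.1]
gripper_width: 0.0855
grasp_force: 0.0
```

Run:
```python
from h import *
w=snap('wrist','w5');st=bot.read_state();print(st['time_s'],st['position'],st['ee_rot'],st['wrist_force'],st['gripper_width'])
t=snap('top','top5')
f=w['frame'][:,:,::-1]; g=t['frame'][170:270,180:340,::-1]
h=np.zeros((600,640,3),np.uint8);h[:400]=f; h[400:,:320]=cv2.resize(g,(320,200),interpolation=cv2.INTER_CUBIC)
h[400:,320:]=cv2.resize(f[150:250,240:400],(320,200),interpolation=cv2.INTER_CUBIC)
cv2.imwrite('pics/c5.png',h)
```

```text
13.9 [ 0.49364902 -0.30092813  0.2718275 ] [-3.14048234e+00  2.98883876e-04  1.37483354e-03] [-0.07879627  1.50747838 -1.26424699] 0.08534359493607692
```

View pics/c5.png

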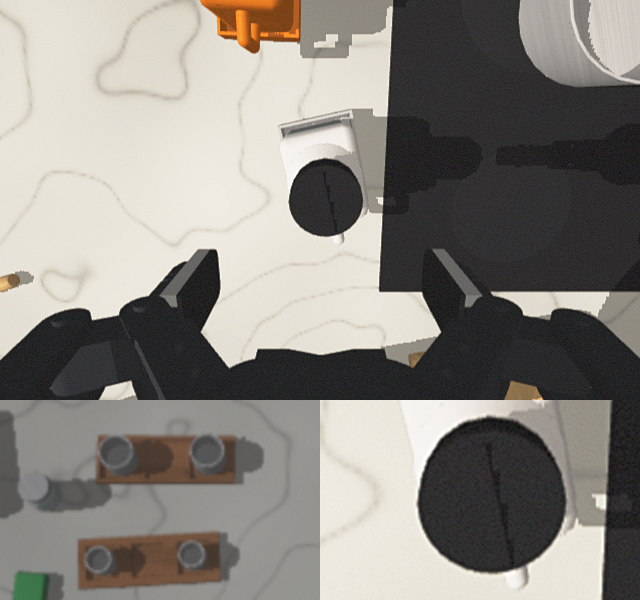

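The top-camera crop shows both cups standing in their wells. The cap spans u 289–363.5 with its lower edge at v 236.5. Its ridge points at the handle at the bottom, so the jug's yaw is about +12.5°.

Run:
```python
from h import *
s=load('w5')
def ext(c,r,z):
    e=np.array([proj(s,(c[0]+r*np.cos(t),c[1]+r*np.sin(t),z)) for t in np.linspace(0,6.283,90)]);return e.min(0).round(1),e.max(0).round(1)
for x0 in(.488,.491,.494): print(x0,ext((x0,-.303),.0265,.182),ext((x0,-.303),.0265,.152))
a,b=ray(s,240+(487-320)/2,150+45/2,.184),ray(s,240+(515-320)/2,150+170/2,.184);print(a,b,np.linalg.norm(a-b),(a+b)/2,np.degrees(np.arctan2(*(a-b)[[1,0]])))
# seg
f=s['frame'].astype(int).max(2);m=(f<75).astype(np.uint8);m=m[140:245,270:370];n,l,st,c=cv2.connectedComponentsWithStats(m);print(st,c+[270,140])
```

```text
0.488 (array([287.3, 171.9]), array([361. , 242.1])) (array([290.8, 163.9]), array([356.8, 227.4]))
0.491 (array([287.1, 167.6]), array([361.2, 238.4])) (array([290.7, 160.1]), array([356.9, 224. ]))
0.494 (array([287. , 163.4]), array([361.3, 234.6])) (array([290.6, 156.3]), array([357. , 220.5]))
[ 0.51448202 -0.30251375  0.184     ] [ 0.46800018 -0.3127443   0.184     ] 0.04759439098744313 [ 0.4912411  -0.30762902  0.184     ] 12.412759571011213
[[   0    0  100  105 6069]
 [  19   19   74   77 4431]] [[315.17844785 187.96243203]
 [325.41909276 197.53012864]]
```

Call:
jog_arm:
  commands:
    - [[-0.0012,0.0033,0,0,0,0,1],[0,0,0.04,0,0,0,1],[0,0,0.04,0,0,0,1],[0,0,0.03,0,0,0,1],[0,0,0.0137,0,0,0,1],[0,0,0,0,0,0,1],[0,0,0,0,0,0,0],[0,0,0,0,0,0,0],[0,0,0,0,0,0,0],[0,0,0,0,0,0,0],[0,0,0,0,0,0,0],[0,0,0,0,0,0,0]]
  squeeze: 30

```text
time_s: 15.15
position: [0.4936, -0.3049, 0.1502]
ee_rot: [3.14, 0.0, 0.005]
wrist_force: [-0.1, 0.9, 6.0]
gripper_width: 0.053
grasp_force: 31.3
```

Call:
jog_arm:
  commands:
    - [[0,0,0,0,0,0,0],[0,0,0,0,0,0,0],[0,0,0.001,0,0,0,0],[0,0,0.001,0,0,0,0],[0,0,0.001,0,0,0,0],[0,0,0.001,0,0,0,0],[0,0,0.001,0,0,0,0],[0,0,0,0,0,0,0]]
  squeeze: 80

```text
time_s: 15.95
position: [0.4936, -0.305, 0.146]
ee_rot: [3.14, 0.0, 0.005]
wrist_force: [-1.0, 2.0, 10.9]
gripper_width: 0.0518
grasp_force: 82.5
```

Call:
jog_arm:
  commands:
    - [[0,0,0.001,0,0,0,0],[0,0,0.001,0,0,0,0],[0,0,0.0005,0,0,0,0],[0,0,0,0,0,0,0]]

```text
time_s: 16.35
position: [0.4936, -0.305, 0.1452]
ee_rot: [3.139, 0.0, 0.007]
wrist_force: [-3.5, 3.3, 18.3]
gripper_width: 0.0517
grasp_force: 83.6
```

Call:
jog_arm:
  commands:
    - [[0,0,0,0,0,-3,0],[0,0,0,0,0,-5,0],[0,0,0,0,0,-5,0],[0,0,0,0,0,-5,0],[0,0,0,0,0,-5,0],[0,0,0,0,0,-5,0]]

```text
time_s: 16.95
position: [0.4948, -0.3057, 0.1452]
ee_rot: [3.042, 0.764, 0.009]
wrist_force: [-0.8, 1.3, 16.0]
gripper_width: 0.0517
grasp_force: 83.3
```

Call:
jog_arm:
  commands:
    - [[0,0,0,0,0,-5,0],[0,0,0,0,0,-5,0],[0,0,0,0,0,-5,0],[0,0,0,0,0,-5,0],[0,0,0,0,0,-5,0],[0,0,0,0,0,-5,0],[0,0,0,0,0,-5,0],[0,0,0,0,0,-5,0],[0,0,0,0,0,-5,0],[0,0,0,0,0,-5,0],[0,0,0,0,0,-5,0],[0,0,0,0,0,-3,0]]

```text
time_s: 18.15
position: [0.4934, -0.3045, 0.1451]
ee_rot: [2.293, 2.143, 0.003]
wrist_force: [-4.4, 3.8, 18.4]
gripper_width: 0.0517
grasp_force: 83.5
```

Run:
```python
from h import *
w=snap('wrist','w6');st=bot.read_state();print(st['time_s'],st['position'],st['ee_rot'],st['wrist_force'],st['ft_torque'],st['gripper_width'])
cv2.imwrite('pics/w6.png',cv2.resize(w['frame'][150:400,160:480,::-1],(800,600)))
```

```text
18.2 [ 0.49335356 -0.30449832  0.14512664] [2.2914894  2.14439828 0.00274485] [-4.76488133  4.56926225 18.76237835] [ 0.68616273  0.6951809  -0.05064693] 0.05172845950703578
```

View pics/w6.png

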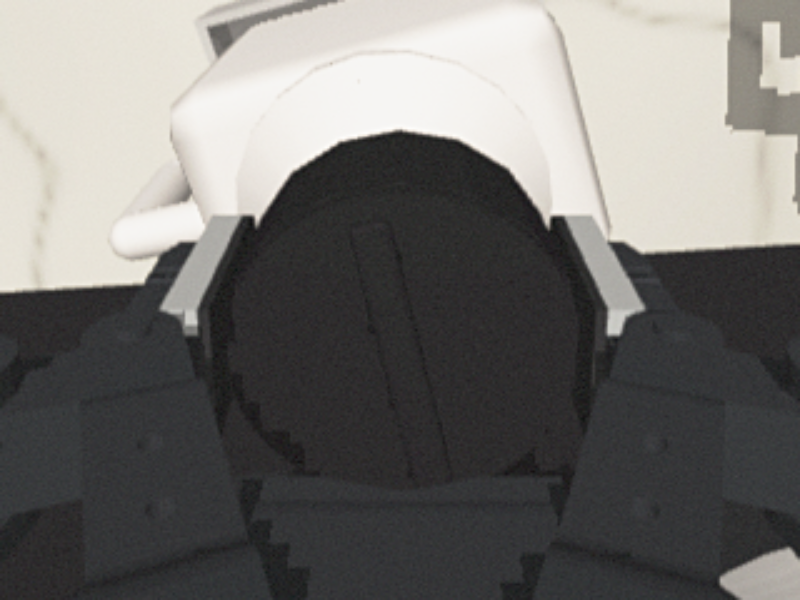

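The ridge turned with the gripper by about 86°. I lift straight up by about 91 mm, which puts the cap's underside 6 cm above the mouth.

Call:
jog_arm:
  commands:
    - [[0,0,-0.003,0,0,0,0],[0,0,-0.004,0,0,0,0],[0,0,-0.005,0,0,0,0],[0,0,-0.008,0,0,0,0],[0,0,-0.012,0,0,0,0],[0,0,-0.015,0,0,0,0],[0,0,-0.015,0,0,0,0],[0,0,-0.015,0,0,0,0],[0,0,-0.01,0,0,0,0],[0,0,-0.004,0,0,0,0],[0,0,0,0,0,0,0],[0,0,0,0,0,0,0]]

```text
time_s: 19.4
position: [0.4924, -0.3044, 0.2315]
ee_rot: [-2.296, -2.142, 0.001]
wrist_force: [1.0, 0.7, -0.1]
gripper_width: 0.0518
grasp_force: 83.3
```

Run:
```python
from h import *
w=snap('wrist','w7');s=snap('scene','s7');st=bot.read_state();print(st['time_s'],st['position'],st['ee_rot'],st['wrist_force'],st['ft_torque'],st['gripper_width'],st['grasp_force'])
h=np.zeros((600,640,3),np.uint8);h[:400]=s['frame'][:,:,::-1]
h[400:,:320]=cv2.resize(w['frame'][:,:,::-1],(320,200));h[400:,320:]=cv2.resize(s['frame'][130:280,60:300,::-1],(320,200))
cv2.imwrite('pics/c7.png',h)
```

```text
19.5 [ 0.49234948 -0.30441268  0.23127398] [-2.29628327e+00 -2.14169315e+00  7.22443422e-04] [-0.18762127  0.31479158 -0.91172496] [-0.02677403 -0.01109454  0.02825967] 0.051754161194969374 83.28178826719522
```

View pics/c7.png

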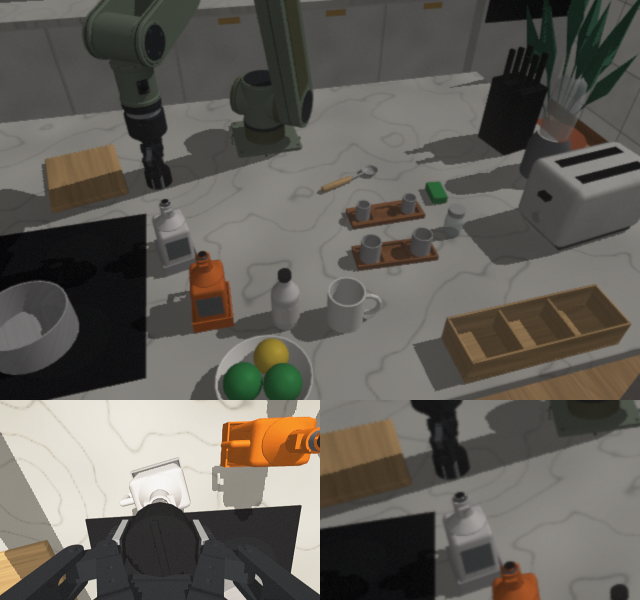

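The cap is off and held above the open neck, and both cups stand in their racks. One trim upward of 4.5 mm, then I let it settle and hand in.

Call:
jog_arm:
  commands:
    - [[0,0,-0.0045,0,0,0,0],[0,0,0,0,0,0,0],[0,0,0,0,0,0,0],[0,0,0,0,0,0,0],[0,0,0,0,0,0,0]]

```text
time_s: 20.0
position: [0.4927, -0.3046, 0.2365]
ee_rot: [-2.297, -2.143, 0.0]
wrist_force: [0.0, 1.2, -1.0]
gripper_width: 0.0519
grasp_force: 83.3
```

```bash
python3 -c "
from workcell import bot
print(bot.read_state()['position']);print(bot.hand_in())"
```

```text
[ 0.49268528 -0.30458677  0.23654005]
the job is handed in; nothing more can be done
None
```

I handed the job in at 20 s (no verdict was returned): both loose cups stand in free wells of their own racks, and the gripper holds the jug's cap level and still, about 6 cm above the open mouth.

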